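# Take the worn drive coupling off the blender base

## Task

The dark, knurled drive coupling on top of the red blender motor base is worn and has to come off; some makers cut its thread the usual way and some in reverse, and nothing shows which one this is. Find out by trying which way it loosens, unscrew it, lift it straight up off the spindle and finish while still holding it: gripped in the fingers, upright and still, straight above the spindle with about ten centimetres of air beneath it. Leave the new coupling, the jug, the blue mug and the tumbler where they stand.

Things in the scene. Friction and masses are not known exactly. Their poses are not given: they have to be found in the camera images.
- blender_base: Red round motor base of a blender, fixed (cannot shift or turn), 184 mm across the foot, 118 mm high to its black rubber deck. Origin: centre of its underside on the worktop, z up; the black panel with the steel dial is on its -x side. Four rubber lugs, 13 mm square, stand 5 mm above the deck, 59 mm from the axis, midway between its x and y axes; a grey boss stands 7 mm above the deck.
- seat (a point): Point on the spindle axis, fixed to the base, 132 mm above the worktop, 14 mm above the deck: here lies the underside of the fully screwed-down coupling. Thread: right-handed (loosens anticlockwise from above, +yaw) or left-handed (loosens clockwise, -yaw), differently from case to case. Once unscrewed, the coupling lifts straight up off a stub 15 mm long with about 0.5 mm play.
- coupling: The worn drive coupling, about 70 g, 28 mm high: dark steel knurled collar, 42 mm diameter, 18 mm high, and a black six-lobed head on it, 33 mm diameter, 10 mm high. Origin: centre of its underside, z up; at the start it sits on seat, its x axis (white paint stripe on top) along the base's x axis. Grip it across the collar from above at any yaw, TCP about 15 mm above its underside.
- head_top (a point): Centre of the coupling's top face, 28 mm above its underside, turning with it. Turned the wrong way it meets a dead stop within 0.1 rad. The right way it turns against a steady drag of about 0.12 N m, climbs 6 mm, is free to lift after about 2.1 rad and stops at 2.5 rad; it stays at any angle where it is left. Before that it cannot be pulled off.
- new_coupling: The replacement, same size, with a bright aluminium collar and a blue head, standing loose on the worktop to the right; origin at the centre of its underside. To be left alone.
- jug: The blender's glass jug with black foot and lid, 120 mm across, 222 mm high, handle reaching to 100 mm from its axis; loose, behind the base on the right; origin at the centre of its underside. To be left alone.
- mug_a: Blue mug, 81 x 119 x 94 mm, loose, on the left; origin at the centre of its underside. To be left alone.
- tumbler: Upturned clear glass tumbler, 81 mm across, 93 mm high, loose, on the left; origin at the centre of its underside. To be left alone.
There are look-alikes about, which are no part of the job. Leave any orange or purple look-alike of the coupling alone.

How it is judged:
By the outcome, as a careful person would: the job done as asked, in the order asked, and still so for the second after the job is handed in, while the arm keeps its last pose, push and grip.
It also fails if it takes over 54 s, if anything falls off the work surface, if the arm or the gripper's body presses on something with over 40 N, if the wrist force passes 120 N, or if a joint passes its speed limit or range.

## Robot

A 6-joint arm with a two-finger parallel gripper is mounted at the origin on a cart in front of the work surface, level with it; the furniture and walls round the work are solid. World frame = base frame: x ahead of the robot, y to its left, z up, the work surface at z = 0. Lengths are in m, angles in rad, forces in N, time in s.
With the tool pointing down it reaches from about 0.35 to 0.875 m from the base axis. Payload 4.2 kg.
Tool frame: the origin (TCP) lies between the finger pads, 19 mm behind the fingertips; this is the grasp point; z points along the fingers, y is the line along which they close (so a half turn about z gives the same grasp; the last joint's range is limited). The gripper opens to 87 mm and grips with 3 to 60 N. Pads are 19 mm wide; open, the fingers measure 117 mm over their backs; the gripper's body (75 mm by 190 mm) begins 51 mm behind the grasp point.
Start: joints at [-1.033, 0.385, 0.008, 0, -1.194, -0.259], TCP at [0.172, -0.601, 0.241] pointing down, gripper open.
Joint ranges: [-3.14, 3.14], [-1.21, 2.06], [-1.07, 1.41], [-3.16, 2.05], [-2.99, -0.16], [-3.1, 3.1]. Speed limits (rad/s): [2.79, 2.79, 3.14, 3.14, 3.14, 3.14].

## Interface

Orientations are given as a rotation vector (axis times angle).
In Python, from plant import ctrl gives the robot as it stands.
- The arm moves only by the shell command python3 -m handwheel 'ROWS'. ROWS is a JSON object whose one key "steps" holds a list of rows, each a list of 3 entries, a list of its own where there are three numbers: the turn, a rotation vector about the world's x, y, z in degrees, then the shift along the world's x, y, z in m, then the opening, from 0 (shut) to 1 (fully open). A call has 1 to 5 rows; each row is the pose to reach, as a shift and turn from the pose commanded when the call began; what a row does not reach only later rows make up. A row lasts 1/12 s, in which the tool goes at most 41.7 mm and 7.16 degrees, less where a joint would pass 70% of its speed; a pose out of reach is approached as far as the arm can. A call with a gripper value outside its range is refused whole. The fingers move at their own pace and stop on an object; the grip force is fixed at half the most. Time passes only in rows, so rows that repeat a pose let the fingers close. It gives the time, the measured TCP pose, the force, the opening and the grip force at its end, in the units of the state.
- ctrl.state(): the state, without advancing time (a new reading comes with each control period).
- ctrl.camera(name): name is "scene" or "side" or "wrist"; returns a dict with "pixels" (384x512x3 uint8, red, green, blue), "fx", "fy", "cx", "cy" (pixels), "dist" ([k1, k2, p1, p2, k3] as OpenCV has them; the pictures are not rectified), "R" (3x3) and "t" (3): a world point X has camera coordinates R X + t. Camera axes: x right, y down, z forward; pixel columns grow to the right and rows downward; lengths in m; the calibration is good to about 2 mm. A picture is of the moment at which its call begins. There is no depth.
- ctrl.finish_job(): hands the job in; it is judged then, once.
The state is a dict: "time": time; "joints": joint angles; "qvel": joint speeds; "tau": joint torques, N m; "tcp_pos": TCP position; "orientation": TCP orientation; "wrist_force": force on the tool from outside, world axes, zero at the start; "ft_torque": the same for the moment, N m; "finger_gap": finger opening in m; "grip_force": force on a finger pad.
Only numpy, scipy, OpenCV 4.12 (cv2) and the standard library are available. Lean on these libraries where they do the work, as an engineer would, in place of code of your own. Each camera call takes 0.05 s, during which the arm holds its last target. There are 200 camera calls.

## Working session

There is one attempt and no reset: what is moved stays moved. The work goes in short steps, Python scripts to look and compute and a shell command to move; the robot and the scene stay as the last step left them, time stands still between calls to the robot, and variables do not carry over. Pictures are saved under pics/ and viewed, at most 10 in all, crops included, and the job is handed in when it is done.

```bash
mkdir -p pics; cat > h.py <<'E'
from plant import ctrl
import numpy as np, cv2
def snap(n,f):
    c=ctrl.camera(n); cv2.imwrite(f,c["pixels"][:,:,::-1]); np.savez(f+'.npz',**{k:np.array(v) for k,v in c.items()}); return c
def ray(f,uv):
    c=np.load(f+'.npz'); K=np.array([[c['fx'],0,c['cx']],[0,c['fy'],c['cy']],[0,0,1]],float)
    n=cv2.undistortPoints(np.array([[uv]],float),K,c['dist'].astype(float))[0,0]
    d=c['R'].T@np.array([n[0],n[1],1]); return -c['R'].T@c['t'], d/np.linalg.norm(d)
def tri(obs):
    A=np.zeros((3,3));b=np.zeros(3)
    for f,uv in obs:
        o,d=ray(f,uv);P=np.eye(3)-np.outer(d,d);A+=P;b+=P@o
    x=np.linalg.solve(A,b); r=[np.linalg.norm(np.cross(x-ray(f,uv)[0],ray(f,uv)[1])) for f,uv in obs]
    return x,r
def proj(f,X):
    c=np.load(f+'.npz'); K=np.array([[c['fx'],0,c['cx']],[0,c['fy'],c['cy']],[0,0,1]],float)
    return cv2.projectPoints(np.array([X],float),cv2.Rodrigues(c['R'].astype(float))[0],c['t'].astype(float),K,c['dist'].astype(float))[0].reshape(-1,2)
E
python3 - <<'E'
from h import *
a=[snap(n,f'pics/{n}0.png')["pixels"] for n in("scene","side")]
s=ctrl.state(); print(s)
im=np.vstack([cv2.resize(x,(800,600)) for x in a])
E
```

```text
{'time': 0.1, 'joints': array([-1.03340056e+00,  3.85460841e-01,  6.78685261e-03, -4.48027833e-04,
       -1.19402876e+00, -2.58611021e-01]), 'qvel': array([-0.00083144, -0.0033296 ,  0.0035488 ,  0.00345348,  0.00097273,
        0.00061654]), 'tau': array([-3.11888707e-04, -3.91690600e+01,  1.87934428e+01,  4.23195049e+00,
        1.34468410e-02, -7.90984404e-05]), 'tcp_pos': array([ 0.17188119, -0.60037776,  0.24028793]), 'orientation': array([ 4.36190776e-01, -3.11080417e+00, -3.01372250e-03]), 'wrist_force': array([ 0.9133316 , -0.83012805, -0.11606899]), 'ft_torque': array([-0.02954168,  0.03943972,  0.02870845]), 'grip_force': 0.0, 'finger_gap': 0.08662598145811606}
```

View pics/scene0.png

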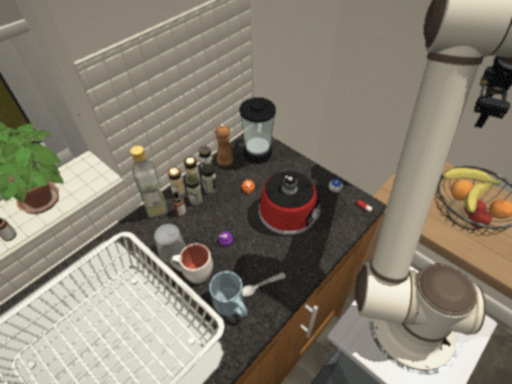

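View pics/side0.png

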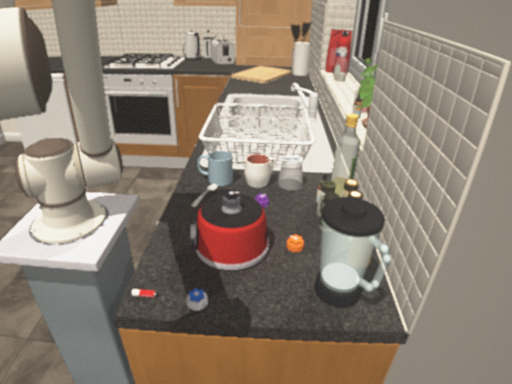

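The red base is at scene (289,205) and side (231,230), with the coupling on top near scene (291,182) and side (232,200). The jug stands behind it on the right. I'll enlarge both views.

```bash
python3 - <<'E'
from h import *
a=cv2.imread('pics/scene0.png')[160:240,250:330]; b=cv2.imread('pics/side0.png')[180:270,186:276]
im=np.hstack([cv2.resize(a,(400,400),interpolation=2),cv2.resize(b,(400,400),interpolation=2)])
cv2.imwrite('pics/c1.png',im)
E
```

```text
(no output)
```

View pics/c1.png

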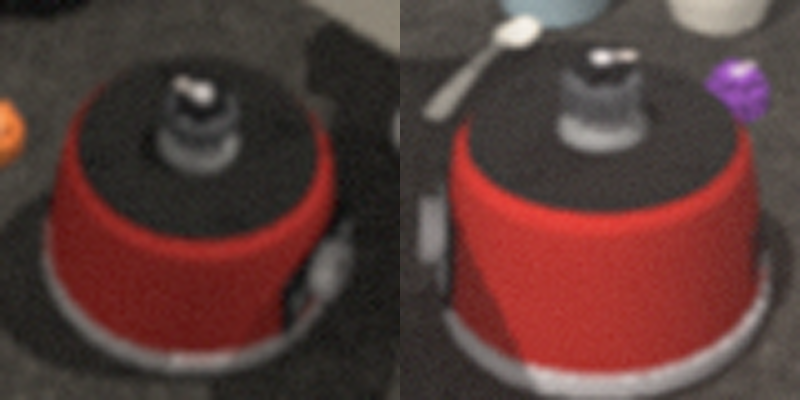

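Crop: the head top with its white stripe is at about (197,93) in the left crop, which is scene (289.0,178.2), and (606,60) in the right crop, which is side (232,193).

```bash
python3 - <<'E'
from h import *
S,D='pics/scene0.png','pics/side0.png'
x,r=tri([(S,(289.0,178.2)),(D,(232.0,193.1))]);print(x,r)
# dial for base -x side
d,r=tri([(S,(250+328/5,160+262/5)),(D,(186+32/4.444,180+230/4.444))]);print(d,r, np.degrees(np.arctan2(*(x-d)[[1,0]])))
t=np.linspace(0,6.283,60)
for f,o,s,w,off in((S,(250,160),5,80,0),(D,(186,180),4.444,90,400)):
    im=cv2.imread(f)[o[1]:o[1]+w,o[0]:o[0]+w]; im=cv2.resize(im,(400,400),interpolation=2)
    for rad,z,c in((.0165,.160,(0,255,255)),(.021,.132,(0,255,0)),(.092,0.,(255,255,0))):
        P=proj(f,np.c_[x[0]+rad*np.cos(t),x[1]+rad*np.sin(t),0*t+z]); P=(P-o+.5)*s
        cv2.polylines(im,[np.int32(P)],True,c,1)
    cv2.imwrite(f'pics/o{off}.png',im)
cv2.imwrite('pics/c2.png',np.hstack([cv2.imread('pics/o0.png'),cv2.imread('pics/o400.png')]))
E
```

```text
[ 0.47373484 -0.06960967  0.15701243] [np.float64(4.4151870888290693e-07), np.float64(4.415187089396212e-07)]
[ 0.38046905 -0.09080647  0.05555283] [np.float64(0.0003822914556872841), np.float64(0.0003822914556873267)] 12.804278669866981
```

View pics/c2.png

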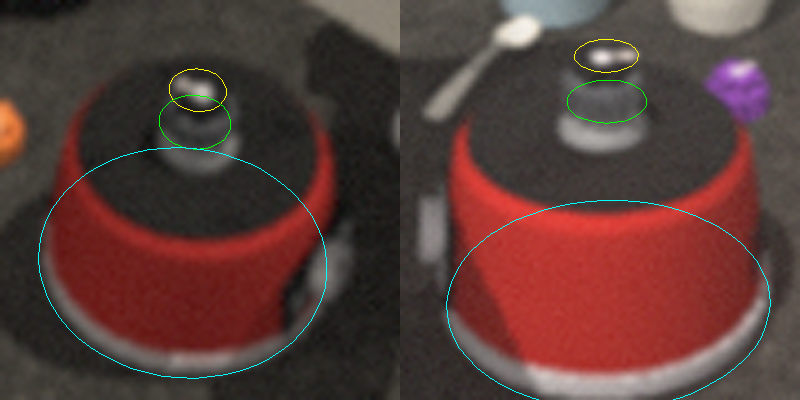

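```bash
python3 - <<'E'
from h import *
S,D='pics/scene0.png','pics/side0.png'
t=np.linspace(0,6.283,400)
from scipy.optimize import least_squares
def ext(f,o,s,x,y,r,z):
    P=(proj(f,np.c_[x+r*np.cos(t),y+r*np.sin(t),0*t+z])-o+.5)*s
    return P[:,0].min(),P[:,0].max(),P[:,1].min(),P[:,1].max()
a=(S,(250,160),5); b=(D,(186,180),4.444)
def res(p,full=False):
    x,y=p[:2]; dz=p[2]
    e=lambda v,*q:ext(*v,x,y,*q)
    f1=e(a,.092,0.002); f2=e(b,.092,0.002)
    # collar bottom / head
    h1=e(a,.0165,.160+dz);h2=e(b,.0165,.160+dz)
    c1=e(a,.021,.132+dz);c2=e(b,.021,.132+dz)
    return np.array([f1[0]-45,f1[3]-373,f2[0]-(447-400),f2[1]-(770-400),f2[3]-396,
      c1[0]-160,c1[1]-238,c2[0]-(560-400),c2[1]-(645-400),(h1[2])-74,h2[2]-46])
s=least_squares(res,[.474,-.07,0],loss='soft_l1',f_scale=3);print(s.x,np.round(res(s.x),1))
E
```

```text
[ 0.47250642 -0.07092899 -0.00362496] [-3.4  3.1 -3.2 -1.9 12.   1.8 -4.7  4.6 -0.7 -1.   0.5]
```

```bash
python3 - <<'E'
from h import *
S,D='pics/scene0.png','pics/side0.png'
x,r=tri([(S,(258,103)),(D,(352,215))]);print('jugtop',x,r)
x,r=tri([(S,(336,183)),(D,(196,295))]);print('new',x,r)
x,r=tri([(S,(224,132)),(D,(327,185))]);print('grinder',x,r)
from scipy.spatial.transform import Rotation as R
s=ctrl.state(); print(R.from_rotvec(s['orientation']).as_matrix().round(3)); print(s['tcp_pos']-[.4725,-.0715,.147])
E
```

```text
jugtop [ 0.71914094 -0.21308756  0.21207024] [np.float64(0.006109642366545083), np.float64(0.006109642366545167)]
new [ 0.41635769 -0.25816908  0.02067843] [np.float64(0.00046165196998794217), np.float64(0.0004616519699880916)]
grinder [ 0.70426924 -0.05336638  0.19175029] [np.float64(0.01674312877490524), np.float64(0.01674312877490514)]
[[-0.961 -0.275 -0.001]
 [-0.275  0.961  0.002]
 [ 0.     0.002 -1.   ]]
[-0.30061881 -0.52887776  0.09328793]
```

```bash
python3 -m handwheel '{"steps":[[[0,0,4],[0.02,0.035,0.004],1],[[0,0,8],[0.04,0.07,0.008],1],[[0,0,12],[0.06,0.105,0.012],1],[[0,0,16],[0.08,0.14,0.016],1],[[0,0,20],[0.1,0.175,0.02],1]]}'
python3 -m handwheel '{"steps":[[[0,0,4],[0.02,0.035,0.004],1],[[0,0,8],[0.04,0.07,0.008],1],[[0,0,12],[0.06,0.105,0.012],1],[[0,0,16],[0.08,0.14,0.016],1],[[0,0,20],[0.1,0.175,0.02],1]]}'
python3 -m handwheel '{"steps":[[[0,0,4],[0.02,0.035,0.0],1],[[0,0,8],[0.04,0.07,0.0],1],[[0,0,12],[0.06,0.105,0.0],1],[[0,0,16],[0.08,0.14,0.0],1],[[0,0,20],[0.1,0.175,0.0],1]]}'
python3 - <<'E'
from h import *
s=ctrl.state(); print(s['tcp_pos'],s['joints'],s['orientation'],s['time'])
c=snap('wrist','pics/w1.png'); x=np.array([.4725,-.0715,.16]);print(proj('pics/w1.png',x), -c['R'].T@c['t'])
E
```

```text
time: 0.52
tcp_pos: [0.2723, -0.424, 0.2609]
orientation: [0.974, -2.986, -0.002]
wrist_force: [0.9, 0.3, 0.1]
finger_gap: 0.0872
grip_force: 0.0
time: 0.93
tcp_pos: [0.3722, -0.2489, 0.2813]
orientation: [-1.479, 2.772, 0.0]
wrist_force: [0.4, -0.4, 0.5]
finger_gap: 0.0868
grip_force: 0.0
time: 1.35
tcp_pos: [0.4722, -0.0738, 0.2812]
orientation: [1.938, -2.472, -0.0]
wrist_force: [0.8, -0.1, -0.2]
finger_gap: 0.087
grip_force: 0.0
[ 0.4722366  -0.0738061   0.28118674] [ 1.85736902e-01  1.02282016e-01 -2.70361451e-01 -2.05248610e-04
 -1.19826779e+00 -4.26611223e-01] [ 1.93835112e+00 -2.47230910e+00 -3.49694842e-04] 1.35
[[260.80032968 199.64691651]] [ 0.45514    -0.1410507   0.42413184]
```

View pics/w1.png

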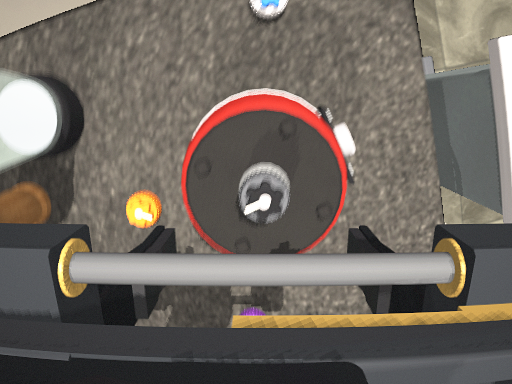

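The wrist view looks straight down on the base: deck centre about (267,182), head at (264,200), and collar around x 240–290. I'll enlarge it with the predicted circles drawn on top.

```bash
cat >> h.py <<'E'
def overlay(f,o,w,h,s,x,y,dz=0,out='pics/ov.png'):
    t=np.linspace(0,6.283,80)
    im=cv2.resize(cv2.imread(f)[o[1]:o[1]+h,o[0]:o[0]+w],None,fx=s,fy=s,interpolation=2)
    for r,z,c in((.0165,.160+dz,(0,255,255)),(.021,.150+dz,(0,255,0)),(.021,.132+dz,(255,0,255)),(.0834,.123,(255,255,0))):
        P=(proj(f,np.c_[x+r*np.cos(t),y+r*np.sin(t),0*t+z])-o+.5)*s
        cv2.polylines(im,[np.int32(P)],True,c,1)
    cv2.imwrite(out,im)
E
python3 - <<'E'
from h import *
overlay('pics/w1.png',(175,80),185,185,3.2,.4725,-.0715,out='pics/c3.png')
x,r=tri([('pics/scene0.png',(289.3,178.2)),('pics/side0.png',(231.6,193)),('pics/w1.png',(264,200))]);print(x,r)
print(np.load('pics/w1.png.npz')['fx'])
E
```

```text
[ 0.47192621 -0.06976582  0.15748697] [np.float64(0.000832128788535146), np.float64(0.0009163262151932776), np.float64(0.0016787950489699725)]
345.8298669888167
```

View pics/c3.png

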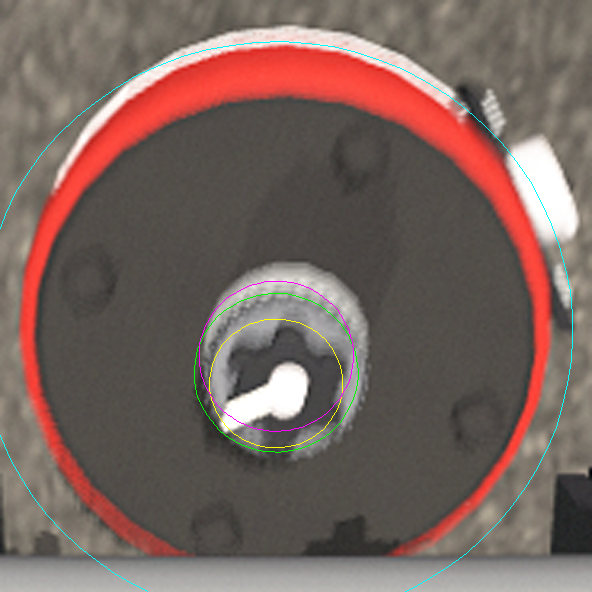

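Lug centres in the crop are (88,280), (360,157), (479,418) and (216,528). The collar outline spans x 203–368 with its bottom edge at 459.

```bash
python3 - <<'E'
from h import *
f='pics/w1.png'
def at(uv,z):
    o,d=ray(f,(175+uv[0]/3.2-.5,80+uv[1]/3.2-.5)); return (o+d*(z-o[2])/d[2])
L=np.array([at(u,.123) for u in((88,280),(360,157),(479,418),(216,528))]);print(L,L.mean(0),np.linalg.norm(L-L.mean(0),axis=1))
print('yaw',[np.degrees(np.arctan2(*(l-L.mean(0))[[1,0]])) for l in L])
print('collar',at((285.5,378),.150),'head',at((287,388),.160))
E
```

```text
[[ 0.51829242 -0.10314644  0.123     ]
 [ 0.43795389 -0.11791208  0.123     ]
 [ 0.42109841 -0.03835098  0.123     ]
 [ 0.5023888  -0.02369073  0.123     ]] [ 0.46993338 -0.07077506  0.123     ] [0.05819367 0.05696128 0.0586189  0.05718644]
yaw [np.float64(-33.798220567406226), np.float64(-124.1544133192774), np.float64(146.4177499293877), np.float64(55.421342829296805)]
collar [ 0.47042344 -0.06996584  0.15      ] head [ 0.47011002 -0.06998244  0.16      ]
```

```bash
python3 -m handwheel '{"steps":[[[0,0,0],[-0.002,0.0035,-0.035],1],[[0,0,0],[-0.002,0.0035,-0.07],1],[[0,0,0],[-0.002,0.0035,-0.1],1],[[0,0,0],[-0.002,0.0035,-0.12],1],[[0,0,0],[-0.002,0.0035,-0.134],1]]}'
python3 -m handwheel '{"steps":[[[0,0,0],[0,0,0],0],[[0,0,0],[0,0,0],0],[[0,0,0],[0,0,0],0],[[0,0,0],[0,0,0],0],[[0,0,0],[0,0,0],0]]}'
python3 -m handwheel '{"steps":[[[0,0,0],[0,0,0],0],[[0,0,0],[0,0,0],0],[[0,0,0],[0,0,0],0],[[0,0,0],[0,0,0],0],[[0,0,0],[0,0,0],0]]}'
python3 -c "
from h import *
print(ctrl.state())"
```

```text
time: 1.82
tcp_pos: [0.4682, -0.0724, 0.1445]
orientation: [1.931, -2.473, -0.004]
wrist_force: [0.9, 0.4, -0.6]
finger_gap: 0.0869
grip_force: 0.0
time: 2.23
tcp_pos: [0.4707, -0.0723, 0.1484]
orientation: [-1.932, 2.474, -0.002]
wrist_force: [0.2, 0.5, -0.3]
finger_gap: 0.0612
grip_force: 0.0
time: 2.65
tcp_pos: [0.4701, -0.0723, 0.1476]
orientation: [-1.934, 2.476, -0.0]
wrist_force: [-1.5, 0.7, 2.5]
finger_gap: 0.0417
grip_force: 30.0
{'time': 2.65, 'joints': array([ 1.89989231e-01,  2.29258713e-01, -4.82084311e-01,  1.25910238e-04,
       -8.59053948e-01, -4.34788677e-01]), 'qvel': array([-0.00010775,  0.00111454,  0.00010159,  0.00116356,  0.00095172,
        0.00066632]), 'tau': array([-1.21341348e-01, -2.64719278e+01,  1.48563427e+01,  3.33959788e+00,
        2.07437631e-01,  1.26005936e-02]), 'tcp_pos': array([ 0.47013402, -0.07234517,  0.14759989]), 'orientation': array([-1.93350605e+00,  2.47572170e+00, -4.19080609e-04]), 'wrist_force': array([-1.49472274,  0.6594604 ,  2.54390447]), 'ft_torque': array([ 0.1714758 ,  0.29294988, -0.00964184]), 'grip_force': 30.0006582448259, 'finger_gap': 0.041704883503241315}
```

Gripped: the gap is 41.7 mm, as it should be for the collar. I'll try a small +yaw turn and watch the torque.

```bash
python3 -m handwheel '{"steps":[[[0,0,3],[0,0,0],0],[[0,0,6],[0,0,0],0],[[0,0,8],[0,0,0],0],[[0,0,10],[0,0,0],0],[[0,0,10],[0,0,0],0]]}'
python3 -c "
from h import *
s=ctrl.state();print(s['ft_torque'],s['wrist_force'],s['joints'][5],s['tcp_pos'])"
```

```text
time: 3.07
tcp_pos: [0.4702, -0.0724, 0.1475]
orientation: [-2.138, 2.3, -0.0]
wrist_force: [0.6, 0.4, 3.1]
finger_gap: 0.0416
grip_force: 30.0
[ 0.04354281  0.18880856 -0.89515057] [0.55642681 0.43961238 3.06451685] -0.2621781243346472 [ 0.47015739 -0.07237243  0.14752219]
```

+yaw meets about 0.9 N m, far above the 0.12 N m drag, so that is the dead stop. I'll try -yaw.

```bash
python3 -m handwheel '{"steps":[[[0,0,-5],[0,0,0],0],[[0,0,-10],[0,0,0],0],[[0,0,-15],[0,0,0.0003],0],[[0,0,-20],[0,0,0.0005],0],[[0,0,-20],[0,0,0.0005],0]]}'
python3 -c "
from h import *
s=ctrl.state();print(s['ft_torque'],s['wrist_force'],s['joints'][5],s['tcp_pos'])
overlay('pics/w1.png',(0,0),10,10,1,.47,-.0703)"
```

```text
time: 3.48
tcp_pos: [0.4696, -0.0725, 0.1479]
orientation: [1.709, -2.635, -0.0]
wrist_force: [-2.3, -0.1, 4.1]
finger_gap: 0.0412
grip_force: 30.0
[ 0.07927959  0.67272724 -0.0348709 ] [-2.31953327 -0.13498182  4.13238606] -0.6105988514479604 [ 0.46956555 -0.07247123  0.14792548]
```

It turns freely this way, so the thread is left-handed. I'll keep turning and follow the climb.

```bash
python3 -m handwheel '{"steps":[[[0,0,-7],[0,0,0.0003],0],[[0,0,-14],[0,0,0.0006],0],[[0,0,-21],[0,0,0.001],0],[[0,0,-28],[0,0,0.0013],0],[[0,0,-35],[0,0,0.0016],0]]}'
python3 -c "
from h import *
s=ctrl.state();print(s['ft_torque'],s['wrist_force'],s['joints'][5],s['tcp_pos'])"
python3 -m handwheel '{"steps":[[[0,0,-7],[0,0,0.0003],0],[[0,0,-14],[0,0,0.0006],0],[[0,0,-21],[0,0,0.001],0],[[0,0,-28],[0,0,0.0013],0],[[0,0,-35],[0,0,0.0016],0]]}'
python3 -c "
from h import *
s=ctrl.state();print(s['ft_torque'],s['wrist_force'],s['joints'][5],s['tcp_pos'])"
```

```text
time: 3.9
tcp_pos: [0.4686, -0.0718, 0.1493]
orientation: [0.833, -3.026, -0.002]
wrist_force: [-5.0, 5.2, 5.9]
finger_gap: 0.0415
grip_force: 30.0
[1.59290715 1.48813063 0.18300767] [-4.95921295  5.18075514  5.91670026] -1.2232754003436943 [ 0.46861757 -0.07180541  0.14933452]
time: 4.32
tcp_pos: [0.4683, -0.0707, 0.1508]
orientation: [-0.116, -3.136, -0.004]
wrist_force: [-6.1, 11.2, 7.7]
finger_gap: 0.0416
grip_force: 30.0
[3.17396541 1.98313741 0.14525716] [-6.13875034 11.24699115  7.68316553] -1.8340477603987362 [ 0.46829502 -0.07074526  0.15083933]
```

```bash
python3 -m handwheel '{"steps":[[[0,0,-7],[-0.001,0.001,0.0008],0],[[0,0,-14],[-0.0019,0.0018,0.0014],0],[[0,0,-21],[-0.0019,0.0022,0.0019],0],[[0,0,-28],[-0.0019,0.0026,0.0023],0],[[0,0,-35],[-0.0019,0.0029,0.0027],0]]}'
python3 -c "
from h import *
s=ctrl.state();print(s['ft_torque'],s['wrist_force'],s['joints'][5],s['tcp_pos'])"
```

```text
time: 4.73
tcp_pos: [0.4684, -0.0691, 0.1528]
orientation: [1.054, 2.959, 0.001]
wrist_force: [2.0, -0.3, -4.8]
finger_gap: 0.0415
grip_force: 30.0
[-0.06597419 -0.68665505  0.10646108] [ 2.00770255 -0.27843448 -4.83792856] -2.452383267657658 [ 0.46839891 -0.06907946  0.15278409]
```

```bash
python3 -m handwheel '{"steps":[[[0,0,-5],[0,0.0003,0.0002],0],[[0,0,-10],[0,0.0004,0.0004],0],[[0,0,-14],[0.0001,0.0005,0.0005],0],[[0,0,-14],[0.0001,0.0005,0.0005],0]]}'
python3 -c "
from h import *
s=ctrl.state();print(s['ft_torque'],s['wrist_force'],s['joints'][5],s['tcp_pos'])"
python3 -m handwheel '{"steps":[[[0,0,0],[0,0,0.001],0],[[0,0,0],[0,0,0.002],0],[[0,0,0],[0,0,0.003],0],[[0,0,0],[0,0,0.004],0],[[0,0,0],[0,0,0.004],0]]}'
```

```text
time: 5.07
tcp_pos: [0.4687, -0.0686, 0.1535]
orientation: [1.4, 2.812, 0.001]
wrist_force: [1.6, 1.5, -1.7]
finger_gap: 0.0416
grip_force: 30.0
[ 0.12430448 -0.49674617  0.09746913] [ 1.60260544  1.47965992 -1.70670394] -2.6934285630129673 [ 0.46870933 -0.06864656  0.15352314]
time: 5.48
tcp_pos: [0.4684, -0.0688, 0.1585]
orientation: [1.401, 2.811, 0.001]
wrist_force: [1.6, 2.8, -1.9]
finger_gap: 0.0417
grip_force: 30.0
```

```bash
python3 -m handwheel '{"steps":[[[0,0,0],[0,0,0.005],0],[[0,0,0],[0,0,0.01],0],[[0,0,0],[0,0,0.015],0],[[0,0,0],[0,0,0.02],0],[[0,0,0],[0,0,0.025],0]]}'
python3 -m handwheel '{"steps":[[[0,0,0],[0,0,0.015],0],[[0,0,0],[0,0,0.035],0],[[0,0,0],[0,0,0.055],0],[[0,0,0],[0,0,0.067],0],[[0,0,0],[0,0,0.072],0]]}'
python3 -m handwheel '{"steps":[[[0,0,0],[0,0,0],0],[[0,0,0],[0,0,0],0],[[0,0,0],[0,0,0],0],[[0,0,0],[0,0,0],0]]}'
python3 - <<'E'
from h import *
c=[snap(n,f'pics/{n}9.png')['pixels'] for n in('scene','side')]
print(ctrl.state()['tcp_pos'],ctrl.state()['qvel'])
a=cv2.imread('pics/scene9.png')[90:250,220:380];b=cv2.imread('pics/side9.png')[110:270,150:310]
cv2.imwrite('pics/c9.png',cv2.resize(np.hstack([a,b]),(800,400),interpolation=2))
E
```

```text
time: 5.9
tcp_pos: [0.468, -0.0692, 0.1839]
orientation: [1.403, 2.811, -0.0]
wrist_force: [0.2, 0.3, -1.5]
finger_gap: 0.0413
grip_force: 30.0
time: 6.32
tcp_pos: [0.469, -0.069, 0.2577]
orientation: [1.401, 2.808, 0.003]
wrist_force: [-0.6, 0.1, -0.4]
finger_gap: 0.0414
grip_force: 30.0
time: 6.65
tcp_pos: [0.4676, -0.069, 0.254]
orientation: [-1.402, -2.809, 0.002]
wrist_force: [-0.4, 0.2, -0.3]
finger_gap: 0.0412
grip_force: 30.0
[ 0.46784248 -0.06899575  0.25430709] [ 0.00200255 -0.002429    0.00567919  0.00208582 -0.00073994  0.00244363]
```

View pics/c9.png

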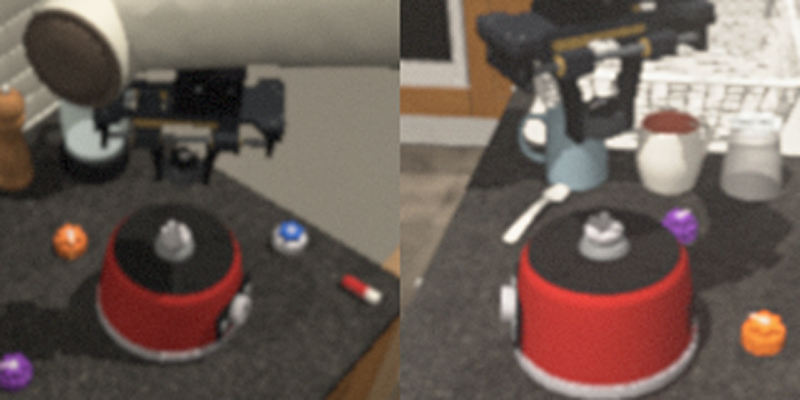

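The bare steel spindle shows at (175,240) in the left half and (603,235) in the right. The dark collar is between the fingers straight above it, at about (185,160) on the left, and nothing else has moved.

```bash
python3 -m handwheel '{"steps":[[[0,0,0],[0,0,0],0],[[0,0,0],[0,0,0],0],[[0,0,0],[0,0,0],0],[[0,0,0],[0,0,0],0]]}'; python3 -c "
from plant import ctrl
print(ctrl.finish_job())"
```

```text
time: 7.08
tcp_pos: [0.4682, -0.0689, 0.2551]
orientation: [-1.402, -2.811, 0.0]
wrist_force: [0.2, -0.5, -1.0]
finger_gap: 0.0414
grip_force: 30.0
the job is handed in; nothing more can be done
None
```

The coupling has a left-handed thread (it loosened clockwise); I unscrewed it and lifted it straight up, and handed the job in with it held still and upright above the spindle, its underside about 107 mm above its seat (about 92 mm above the stub's tip, if the stub starts at the seat).

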